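Close the iris of the core viewer and seat the core slice

TASK

Get the upward-looking core viewer ready: first turn its slim iris ring clockwise (seen from above) until you feel it reach its stop, without forcing it, and leave it there. Then pick up the small concrete core slice and set it gently, upright and fully home, in the round recess on top of the viewer. Let the robot touch neither the fixed ring below the iris ring nor the fixed collar above it, and leave everything else lying where it is.

Things in the scene. Friction and masses are not known exactly. Their poses are not given: they have to be found in the camera images.
- iris_mid (a point): Centre (on the upright axis, half-way up) of the slim knurled dark-steel iris ring of the viewer: a grey 96 mm square housing 50 mm high with a black upright lens on it. The ring is 62 mm across, 12 mm tall, mid-height 103 mm above the table. This point does not turn with the ring. Nothing on the ring or the viewer shows where the stop is.
- iris: The iris ring (origin: centre of its underside; its yaw turns with it). It turns about the upright axis, clockwise seen from above towards its stop, 0.7 to 1.3 rad away at the start, at an unmarked place that must be felt. It drags with about 0.42 N m and stays where left, springing back 0.1 rad at most. At the stop (joint value 1.6, not measured) the moment rises by 6 N m per rad (springy mount); over 0.7 N m counts as forcing.
- barrel: Fixed black ring below the iris ring, 66 mm across, 42 mm tall, its top face 92 mm above the table and 5 mm below the iris ring's underside; between them a 52 mm neck. Not to be touched. Origin: centre of its underside (50 mm above the table).
- collar: Fixed black collar above the iris ring, 56 mm across, 28 mm tall, from 111 to 139 mm above the table (2 mm above the iris ring's top, 3 mm inside its outer radius). Its top has a round recess 43.4 mm across and 10 mm deep, open upward. Not to be touched by the robot. Origin: centre of its underside.
- seat (a point): Centre of the flat floor of the recess in the collar's top, 129 mm above the table, on the viewer's axis. A seated core slice has its centre 13 mm above this point.
- core_center (a point): Centre (half-way up) of the small loose core slice: a plain grey concrete cylinder 40 mm across, 26 mm tall, 60 to 100 g, standing on its flat face on the table; the smallest of the concrete pieces.
- disc_a: Bystander: loose grey concrete disc 100 mm across, 30 mm tall. Origin: centre of its underside.
- disc_b: Bystander: loose grey concrete disc 100 mm across, 24 mm tall. Origin: centre of its underside.
- puck: Bystander: loose concrete puck 62 mm across, 30 mm tall, wider than the core slice. Origin: centre of its underside.
- phone: Bystander: black phone, 148 x 72 x 8 mm. Origin: centre of its underside.
- rule: Bystander: wooden rule, 200 x 22 x 6 mm. Origin: centre of its underside.
- weight: Bystander: brass weight, 40 mm across, 56 mm tall. Origin: centre of its underside.
- jar: Bystander: clear jar, 64 mm across, 75 mm tall. Origin: centre of its underside.
- pen: Bystander: blue pen, 137 mm long. Origin: under its middle.

How it is judged:
By the outcome, as a careful person would: the job done as asked, in the order asked, and still so for the second after the job is handed in, with the robot touching nothing.
It also fails if it takes over 72 s, if anything falls off the work surface, if the arm or the gripper's body presses on something with over 40 N, if the wrist force passes 120 N, or if a joint passes its speed limit or range.

ROBOT

A 7-joint arm with a two-finger parallel gripper is mounted at the origin on the work surface. World frame = base frame: x ahead of the robot, y to its left, z up, the work surface at z = 0. Lengths are in m, angles in rad, forces in N, time in s.
With the tool pointing down it reaches from about 0.4 to 0.85 m from the base axis. Payload 4.4 kg.
Tool frame: the origin (TCP) lies at the very end of the fingers, on their centre line; the grasp point (between the pads) lies 19 mm behind it; z points along the fingers, y is the direction in which the jaws open and shut (so a half turn about z gives the same grasp; the last joint's range is limited). The gripper opens to 94 mm and grips with 3 to 60 N. Pads are 16 mm wide; open, the fingers measure 119 mm over their backs; the gripper's body (75 mm by 177 mm) begins 78 mm behind the grasp point.
Start: joints at [-1.344, 0.628, 0.038, 1.517, -0.027, 0.996, -0.02], TCP at [0.188, 0.622, 0.205] pointing down, gripper open.
Joint ranges: [-3.06, 3.06], [-0.37, 2.12], [-1.25, 1.32], [0.18, 2.47], [-1.1, 4.24], [0.23, 1.98], [-2.94, 2.94]. Speed limits (rad/s): [2.57, 2.57, 3.14, 3.14, 3.14, 3.14, 3.14].

INTERFACE

Orientations are given as a rotation vector (axis times angle).
In Python, from station import arm gives the robot as it stands.
- The arm moves only by the tool drive_tool, never from a script. Its argument "moves" is a list of rows, each a list of 4 numbers: the shift along the world's x, y, z in mm, then the turn about the world's z in rad. A call has 1 to 5 rows; each row shifts and turns the pose as measured when the row begins; what a row does not reach is not made up. A row lasts 1/8 s, in which the tool goes at most 62.5 mm and 10.7 degrees, less where a joint would pass 70% of its speed; a pose out of reach is approached as far as the arm can. A call is refused whole if a number of a shift passes 62.5 or a number of a turn 0.188, either way. A call with a gripper value outside its range is refused whole. "fingers" is the opening, from -1 (shut) to 1 (fully open), set as the call begins (left out, the last holds). The fingers move at their own pace and stop on an object; the grip force is fixed at half the most. Time passes only in rows, so rows that do not move let the fingers close. It gives the time, the measured TCP pose, the force and the opening at its end, in the units of the state.
- arm.read_state(): the state, without advancing time (a new reading comes with each control period).
- arm.capture(name): name is "side" or "top" or "wrist"; returns a dict with "pixels" (480x640x3 uint8, red, green, blue), "depth" (480x640 float32, m along the optical axis (not along the pixel's ray), 0 where there is no reading), "vertical_fov" (degrees; the focal length in pixels is half the picture's height over the tangent of half this angle, whatever the lens; pixels are square), "cx", "cy" (the principal point, pixels), "k1" (the pictures are not rectified: a ray, as slopes to the right and down, at radius r is drawn at 1 + k1 r^2 times it, then the intrinsics apply), "view" (4x4, takes a point from world to camera coordinates); the wrist camera has in their place "T_tool_cam" (4x4, takes a point from camera to tool coordinates, whose origin is the TCP and whose axes are the flange's). Camera axes: x right, y down, z forward; pixel columns grow to the right and rows downward; lengths in m; the calibration is good to about 2 mm. A picture is of the moment at which its call begins: read the wrist's pose just before it.
- arm.hand_in(): hands the job in, once; it reports no verdict.
Trained networks look in a picture, given as the dict that the camera call returned (one of the last four; its "shot" number tells which), for a name from the list of things; names that differ only in an ending like _2 or _b are one class to them, and where a whole thing is asked for, a point or a joint stands for the part that bears it (a point fixed in the world has none). Each returns a list of dicts, best first, with "conf" (0 to 1); they miss things now and then, are a little off and sometimes report something else, mostly with a low value. They report only what shows in the picture. A call takes as long as a camera call.
- arm.masks_of(picture, name): "region" (480x640 bool, what is visible of it) and "pixel" ([column, row] in pixels, amid what is visible of it).
The state is a dict: "clock": time; "qpos": joint angles; "qvel": joint speeds; "effort": joint torques, N m; "ee_pos": TCP position; "eef_rot": TCP orientation; "contact_force": force on the tool from outside, world axes, zero at the start; "moment": the same for the moment, N m; "grip_width": finger opening in m.
Only numpy, scipy, OpenCV 4.12 (cv2) and the standard library are available. Lean on these libraries where they do the work, as an engineer would, in place of code of your own. Each camera call takes 0.05 s, during which the arm holds its last target.

## Working session

There is one attempt and no reset: what is moved stays moved. The work goes in short steps, Python scripts to look and compute and a tool call to move; the robot and the scene stay as the last step left them, time stands still between calls to the robot, and variables do not carry over. Pictures are saved under pics/ and viewed, and the job is handed in when it is done.

Besides the shell and the picture viewer there is one more tool, called after "Call:" as a command line: name --pt "numbers of a row" for each row, then --argument value for the rest. drive_tool: Moves the arm, as the interface text tells. Its arguments: {"type":"object","properties":{"moves":{"type":"array","items":{"type":"array","items":{"type":"number"}}},"fingers":{"type":"number"}},"required":["moves"]}

```bash
mkdir -p pics; ls; cat > h.py <<'E'
import numpy as np, cv2
from station import arm
from scipy.spatial.transform import Rotation as R
def K(p):
    f=240/np.tan(np.radians(p["vertical_fov"])/2); return np.array([[f,0,p["cx"]],[0,f,p["cy"]],[0,0,1]]),np.array([p["k1"],0,0,0,0.])
def c2w(p,st=None):
    if "view" in p: return np.linalg.inv(p["view"])
    T=np.eye(4);T[:3,:3]=R.from_rotvec(st["eef_rot"]).as_matrix();T[:3,3]=st["ee_pos"];return T@p["T_tool_cam"]
def pts(p,uv,z=None,st=None):
    k,d=K(p);uv=np.array(uv,float).reshape(-1,1,2)
    n=cv2.undistortPoints(uv,k,d).reshape(-1,2);T=c2w(p,st)
    r=np.c_[n,np.ones(len(n))]
    if z is None:
        i=uv.reshape(-1,2).round().astype(int); D=p["depth"][i[:,1],i[:,0]]
        return (r*D[:,None])@T[:3,:3].T+T[:3,3]
    w=r@T[:3,:3].T; return T[:3,3]+w*((z-T[2,3])/w[:,2])[:,None]
def save(p,n): cv2.imwrite(f"pics/{n}.png",p["pixels"][:,:,::-1])
E
python3 - <<'E'
from h import *
s=arm.read_state();print(s)
for c in("top","side","wrist"):
    p=arm.capture(c);save(p,c+"0");print(c,{k:v for k,v in p.items() if k not in("pixels","depth")})
    for n in("iris","core_center","collar","jar","puck","weight","disc_a","phone","rule","pen"):
        for m in arm.masks_of(p,n)[:2]:
            v,u=np.nonzero(m["region"]);w=pts(p,np.c_[u,v],st=s);w=w[p["depth"][v,u]>0]
            print(n,round(m["conf"],2),m["pixel"],len(u),np.percentile(w,[3,50,97],axis=0).round(3).tolist() if len(w) else None)
E
```

```text
pics
{'clock': 0.0, 'qpos': array([-1.34383779,  0.62932572,  0.03844315,  1.51837257, -0.02698959,
        0.99630587, -0.02002209]), 'qvel': array([ 1.04107719e-03,  3.39373505e-04,  1.21706981e-05,  2.89651014e-04,
       -3.76064146e-04,  1.84082025e-03,  5.58489290e-04]), 'effort': array([ 6.90202578e-04, -5.49746704e+01,  1.14399746e+00, -1.86620396e+01,
       -5.21650328e-02,  2.41874013e-02,  1.82152235e-04]), 'ee_pos': array([0.18736774, 0.621702  , 0.20456593]), 'eef_rot': array([-4.58215097e-01, -3.10774974e+00,  2.94942633e-03]), 'contact_force': array([-0.26275226,  0.33952757, -0.73674124]), 'moment': array([-0.0082827 , -0.01070011, -0.01590361]), 'grip_width': 0.09412843654481699}
top {'vertical_fov': 43.02922483046082, 'cx': 321.9879200013173, 'cy': 240.63200884455773, 'k1': -0.13876745142819544, 'view': array([[-0.02206133, -0.9997149 , -0.00913326,  0.027264  ],
       [-0.99727467,  0.02264896, -0.07021574,  0.56720094],
       [ 0.07040258,  0.00755932, -0.99749002,  1.52983184],
       [ 0.        ,  0.        ,  0.        ,  1.        ]]), 'shot': 1}
core_cent
[... 3378 characters left out ...]
288e-01,
         6.94990582e-02],
       [ 9.99999411e-01,  8.75926763e-04, -6.40457090e-04,
         3.19918827e-05],
       [ 8.34061094e-04, -2.42930700e-01,  9.70043287e-01,
        -1.77982566e-01],
       [ 0.00000000e+00,  0.00000000e+00,  0.00000000e+00,
         1.00000000e+00]]), 'shot': 3}
core_center 0.28 [170.7, 441.6] 1007 [[0.268, 0.355, -0.001], [0.392, 0.381, 0.004], [0.423, 0.397, 0.006]]
jar 0.57 [171.6, 440.4] 962 [[0.267, 0.354, -0.0], [0.391, 0.381, 0.004], [0.423, 0.396, 0.006]]
jar 0.52 [245.1, 460.3] 130 [[0.436, 0.438, -0.0], [0.439, 0.452, 0.005], [0.446, 0.465, 0.01]]
rule 0.7 [170.0, 440.7] 984 [[0.268, 0.354, -0.0], [0.391, 0.381, 0.004], [0.424, 0.397, 0.006]]
```

View pics/top0.png

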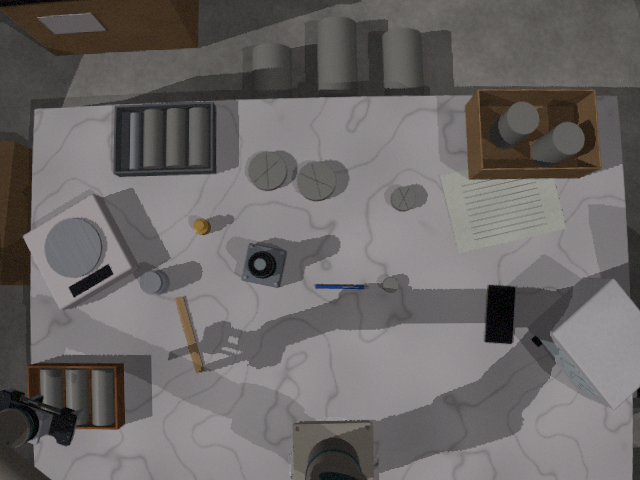

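View pics/side0.png

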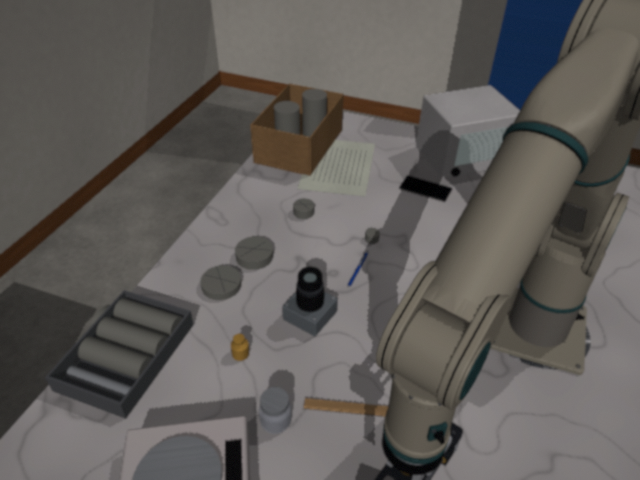

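The top view shows the viewer at pixel (262,263), the core at (390,284) with the pen end beside it, and the puck at (402,199). The side view agrees. The viewer axis is roughly (0.507, 0.163) and the core roughly (0.45, -0.153). I'll move above the viewer next.

Call:
drive_tool --pt "34 -50 8 -0.05" --pt "34 -50 8 -0.05" --pt "34 -50 8 -0.05" --pt "34 -50 8 -0.05" --pt "34 -50 8 -0.05"

```text
clock: 2.28
ee_pos: [0.3571, 0.3699, 0.2456]
eef_rot: [-0.838, -3.026, -0.005]
contact_force: [-0.1, 1.5, 0.8]
grip_width: 0.0942
```

Call:
drive_tool --pt "34 -50 0 0" --pt "34 -50 0 0" --pt "34 -50 0 0" --pt "34 -50 0 0" --pt "10 -15 0 0"

```text
clock: 2.9
ee_pos: [0.5099, 0.1443, 0.2482]
eef_rot: [0.846, 3.021, 0.011]
contact_force: [0.0, 2.2, -0.5]
grip_width: 0.0942
```

```bash
python3 - <<'E'
from h import *
s=arm.read_state();p=arm.capture("wrist");save(p,"w1");print(s["ee_pos"],s["eef_rot"],s["qpos"].round(2),s["moment"])
np.savez("w1.npz",**{k:v for k,v in p.items()},**{"s_"+k:v for k,v in s.items()})
for n in("collar","iris"):
    for m in arm.masks_of(p,n)[:1]:
        v,u=np.nonzero(m["region"]);w=pts(p,np.c_[u,v],st=s);w=w[p["depth"][v,u]>0]
        print(n,round(m["conf"],2),m["pixel"],len(u),np.percentile(w,[3,50,97],axis=0).round(3).tolist())
# depth-plane fit at collar top
v,u=np.nonzero(p["depth"]>0);w=pts(p,np.c_[u,v],st=s)
def circ(q):
    A=np.c_[2*q,np.ones(len(q))];x=np.linalg.lstsq(A,(q**2).sum(1),rcond=None)[0];return x[:2],np.sqrt(x[2]+x[:2]@x[:2])
near=np.hypot(w[:,0]-.508,w[:,1]-.162)<.05
for lo,hi in((.095,.112),(.125,.133),(.135,.143)):
    q=w[near&(w[:,2]>lo)&(w[:,2]<hi)];print(lo,len(q),q.mean(0),q.min(0),q.max(0))
E
```

```text
[0.5099108  0.14428421 0.24817908] [0.8463861  3.02087512 0.01122705] [-0.46  0.41  0.18  1.81 -0.1   0.93  0.79] [-0.00071433 -0.00681308 -0.02589391]
collar 0.92 [335.9, 225.2] 4223 [[0.481, 0.14, 0.126], [0.507, 0.164, 0.129], [0.53, 0.187, 0.138]]
iris 0.81 [328.4, 188.6] 469 [[0.477, 0.138, 0.092], [0.486, 0.175, 0.108], [0.512, 0.194, 0.137]]
0.095 497 [0.48726164 0.16860919 0.10678593] [0.4758587  0.13256584 0.09664229] [0.51729879 0.1942861  0.1118777 ]
0.125 2454 [0.50727961 0.16344295 0.12810092] [0.47903434 0.14150262 0.12502203] [0.52869808 0.19041187 0.13298886]
0.135 1626 [0.50640582 0.1635982  0.13729827] [0.47905328 0.13587141 0.13502563] [0.53411288 0.19100368 0.13980376]
```

View pics/w1.png

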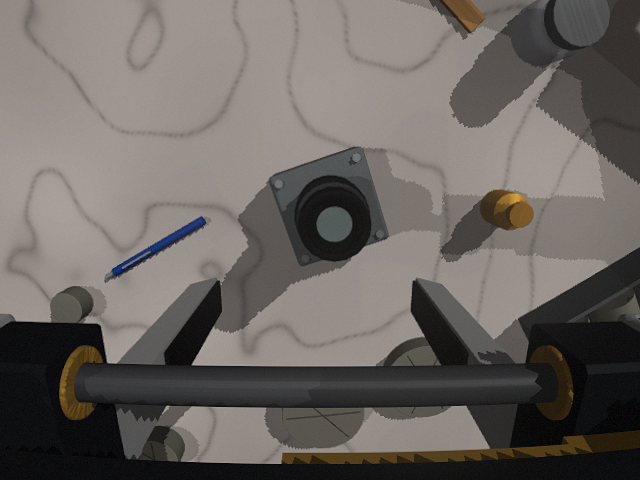

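The wrist view shows the viewer's collar at (335,225), clear between the open fingers at (215,285) and (415,285). The axis comes out near (0.5066, 0.1635).

Call:
drive_tool --pt "-3.3 19.2 0 0" --pt "0 0 -30 0" --pt "0 0 -30 0" --pt "0 0 0 0"

```text
clock: 3.55
ee_pos: [0.5007, 0.1768, 0.1873]
eef_rot: [0.824, 3.032, 0.02]
contact_force: [0.1, 0.4, 0.0]
grip_width: 0.0941
```

```bash
python3 - <<'E'
from h import *
import cv2
s=arm.read_state();p=arm.capture("wrist");save(p,"w2");print(s["ee_pos"],s["eef_rot"],s["moment"])
v,u=np.nonzero(p["depth"]>0);w=pts(p,np.c_[u,v],st=s)
far=w[:,2]<.01;print("table z",np.median(w[far,2]))
near=np.hypot(w[:,0]-.507,w[:,1]-.163)<.036
for lo,hi in((.095,.112),(.125,.133),(.135,.143)):
    q=w[near&(w[:,2]>lo)&(w[:,2]<hi)];c,r=cv2.minEnclosingCircle(q[:,:2].astype(np.float32));print(lo,len(q),np.median(q,0),c,r)
c=arm.masks_of(p,"collar")[0];g=c["region"];v,u=np.nonzero(g);print(c["conf"],c["pixel"])
h=cv2.convexHull(np.c_[u,v].astype(np.float32)).reshape(-1,2)
W=pts(p,h,z=.139,st=s);print(cv2.fitEllipse(W[:,:2].astype(np.float32)))
# lens disc
gr=p["pixels"].mean(2);d=(g&(gr>90)).astype(np.uint8);n,l,stt,cen=cv2.connectedComponentsWithStats(d);k=1+np.argmax(stt[1:,4]);v,u=np.nonzero(l==k)
W=pts(p,np.c_[u,v],z=.129,st=s);print("disc",stt[k],W.mean(0),cv2.minEnclosingCircle(W[:,:2].astype(np.float32)))
E
```

```text
[0.50068651 0.17684209 0.18726141] [0.82373672 3.03152439 0.02028786] [-0.06690672  0.0353853   0.04216736]
table z -0.0012388010394321358
0.095 915 [0.48482628 0.18021329 0.10724823] (0.5069136619567871, 0.16367174685001373) 0.03136540204286575
0.125 3604 [0.50753423 0.16323739 0.12809027] (0.5034762024879456, 0.1658538430929184) 0.0265414547175169
0.135 2392 [0.50578216 0.16458253 0.13742399] (0.5072665214538574, 0.16360144317150116) 0.02814796194434166
0.69 [303.8, 283.7]
((0.5046604871749878, 0.1654268503189087), (0.05432526394724846, 0.05993285030126572), 58.583133697509766)
disc [282 263  42  38 650] [0.51036469 0.16065895 0.129     ] ((0.5073182582855225, 0.16372524201869965), 0.013471056707203388)
```

View pics/w2.png

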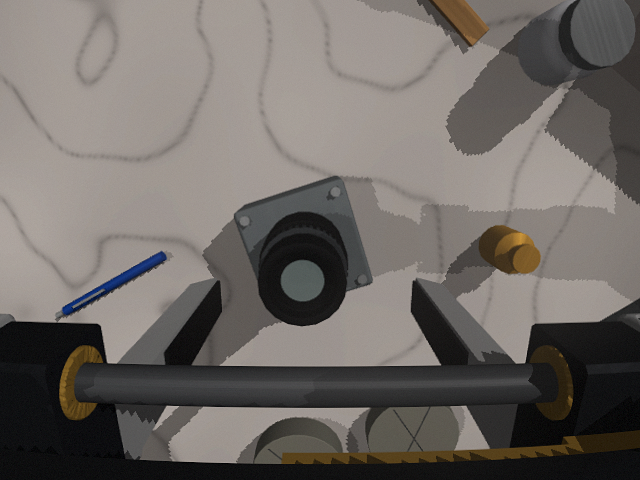

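The disc and collar depth agree on an axis of (0.5070, 0.1636). The last move overshot by momentum, so I'll correct in smaller steps.

Call:
drive_tool --pt "6 -13 0 0" --pt "0 0 0 0" --pt "0 0 0 0"

```text
clock: 4.03
ee_pos: [0.511, 0.1634, 0.1922]
eef_rot: [0.823, 3.023, 0.029]
contact_force: [-0.4, -0.3, -0.0]
grip_width: 0.094
```

```bash
cat > st.py <<'E'
from h import *
s=arm.read_state();M=R.from_rotvec(s["eef_rot"]).as_matrix()
print(round(s["clock"],2),"pos",(s["ee_pos"]*1e3).round(2),"toolz",M[:,2].round(4),"yawY",round(np.arctan2(M[1,1],M[0,1]),4),"q",s["qpos"].round(3),"F",s["contact_force"].round(2),"M",s["moment"].round(3),"w",round(s["grip_width"]*1e3,2), "eff", s["effort"].round(2))
a=np.arctan2(M[1,1],M[0,1]);F=s["contact_force"];print("F along jaw",F[0]*np.cos(a)+F[1]*np.sin(a),"perp",-F[0]*np.sin(a)+F[1]*np.cos(a))
E
python3 st.py
```

```text
4.03 pos [511.   163.4  192.23] toolz [ 0.0129  0.0155 -0.9998] yawY 1.0392 q [-0.463  0.478  0.157  1.87  -0.117  0.785  0.798] F [-0.37 -0.28 -0.02] M [-0.067  0.013  0.026] w 94.0 eff [ 1.000e-01 -4.394e+01  2.110e+00 -1.597e+01 -5.000e-02 -1.000e-02
  0.000e+00]
F along jaw -0.4277191247461206 perp 0.1764429589023712
```

Call:
drive_tool --pt "-3 0 -8 0" --pt "-1 0 -10 0" --pt "0 0 -10 0" --pt "0 0 -8 0" --pt "0 0 0 0"

```text
clock: 4.65
ee_pos: [0.5059, 0.1635, 0.1531]
eef_rot: [0.823, 3.025, 0.028]
contact_force: [0.0, -0.2, -0.2]
grip_width: 0.0942
```

```bash
python3 st.py
```

```text
4.65 pos [505.87 163.5  153.14] toolz [ 0.0113  0.0154 -0.9998] yawY 1.0394 q [-0.456  0.526  0.144  1.922 -0.131  0.686  0.808] F [ 0.04 -0.15 -0.24] M [-0.061 -0.027  0.075] w 94.18 eff [-1.000e-02 -4.462e+01  2.010e+00 -1.415e+01 -6.000e-02 -5.000e-02
  1.000e-02]
F along jaw -0.11312870858480824 perp -0.11133759695063625
```

Call:
drive_tool --pt "1 0 -12 0" --pt "0 0 -12 0" --pt "0 0 -12 0" --pt "0 0 -9 0" --pt "0 0 0 0"

```text
clock: 5.28
ee_pos: [0.5069, 0.1634, 0.1046]
eef_rot: [0.823, 3.025, 0.027]
contact_force: [-0.0, 0.2, -0.3]
grip_width: 0.0941
```

```bash
python3 st.py
```

```text
5.28 pos [506.92 163.42 104.59] toolz [ 0.011   0.0151 -0.9998] yawY 1.0394 q [-0.44   0.602  0.124  1.959 -0.149  0.574  0.826] F [-0.01  0.22 -0.28] M [ 0.007 -0.012 -0.014] w 94.14 eff [ 0.000e+00 -4.648e+01  2.000e+00 -1.215e+01 -5.000e-02 -5.000e-02
  1.000e-02]
F along jaw 0.18078225669834302 perp 0.12061397836647168
```

Call:
drive_tool --pt "0 0 -6 0" --pt "0 0 0 0"

```text
clock: 5.52
ee_pos: [0.5073, 0.1635, 0.0985]
eef_rot: [0.823, 3.024, 0.028]
contact_force: [0.5, 0.5, 0.5]
grip_width: 0.0941
```

```bash
python3 st.py; python3 - <<'E'
from h import *
p=arm.capture("side");cv2.imwrite("pics/s3.png",cv2.resize(p["pixels"][200:350,220:400,::-1],None,fx=4,fy=4,interpolation=cv2.INTER_CUBIC))
p=arm.capture("wrist");save(p,"w3")
E
```

```text
5.53 pos [507.27 163.53  98.49] toolz [ 0.0117  0.0154 -0.9998] yawY 1.0393 q [-0.438  0.612  0.121  1.964 -0.151  0.559  0.828] F [0.49 0.53 0.46] M [ 0.008 -0.04  -0.002] w 94.08 eff [ 1.000e-02 -4.689e+01  2.020e+00 -1.195e+01 -5.000e-02 -4.000e-02
  0.000e+00]
F along jaw 0.7068648271374598 perp -0.15003443070437122
```

View pics/s3.png

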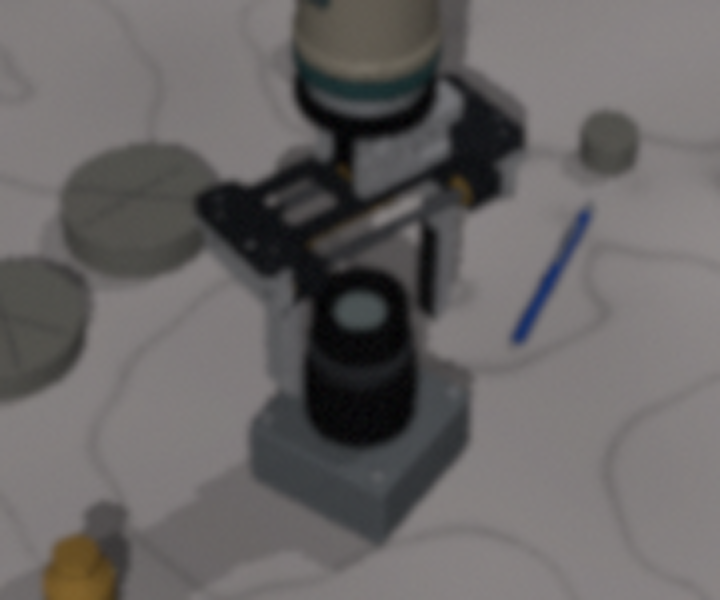

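View pics/w3.png

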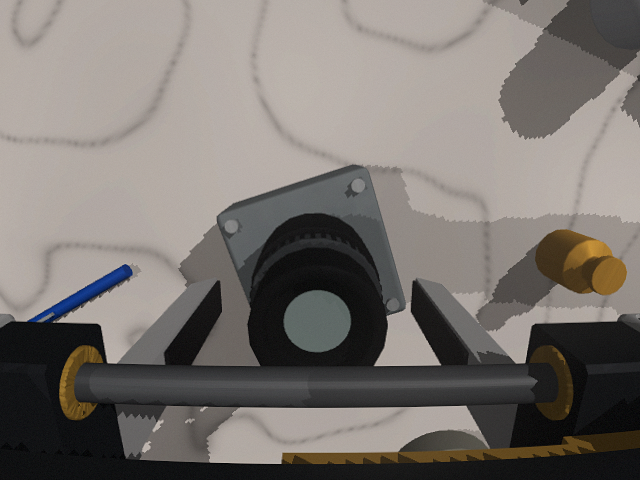

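Laterally the viewer is centred: the collar midpoint is at column 317 and the finger midpoint at about 317. Now I'll close on the iris ring.

Call:
drive_tool --pt "0 0 0 0" --pt "0 0 0 0" --pt "0 0 0 0" --fingers -1

```text
clock: 6.0
ee_pos: [0.5081, 0.1638, 0.0996]
eef_rot: [0.823, 3.022, 0.03]
contact_force: [-0.6, 0.7, -0.2]
grip_width: 0.0677
```

```bash
python3 st.py
```

```text
6.0 pos [508.13 163.83  99.59] toolz [ 0.0139  0.0162 -0.9998] yawY 1.0394 q [-0.438  0.61   0.121  1.963 -0.151  0.559  0.828] F [-0.58  0.69 -0.21] M [-0.064  0.021  0.029] w 67.67 eff [ 0.000e+00 -4.717e+01  2.040e+00 -1.207e+01 -4.000e-02 -1.000e-02
 -0.000e+00]
F along jaw 0.30484388243169674 perp 0.8486435733090381
```

Call:
drive_tool --pt "-1 0 -1.5 0" --pt "0 0 0 0" --pt "0 0 0 0"

```text
clock: 6.38
ee_pos: [0.5077, 0.1635, 0.099]
eef_rot: [0.822, 3.021, 0.031]
contact_force: [0.2, 0.2, -0.8]
grip_width: 0.0609
```

```bash
python3 st.py
```

```text
6.38 pos [507.69 163.47  99.  ] toolz [ 0.0153  0.0162 -0.9998] yawY 1.0393 q [-0.438  0.61   0.121  1.966 -0.151  0.555  0.828] F [ 0.23  0.22 -0.83] M [-0.067  0.057  0.062] w 60.86 eff [ 0.000e+00 -4.717e+01  2.010e+00 -1.198e+01 -9.000e-02 -1.000e-02
 -2.000e-02]
F along jaw 0.3001057524724787 perp -0.08545001954888815
```

Call:
drive_tool --pt "0 0 0 0" --pt "0 0 0 0"

```text
clock: 6.62
ee_pos: [0.5077, 0.1635, 0.099]
eef_rot: [0.822, 3.021, 0.031]
contact_force: [0.7, -0.4, 1.8]
grip_width: 0.0615
```

```bash
python3 st.py
```

```text
6.62 pos [507.73 163.5   98.97] toolz [ 0.0154  0.0162 -0.9998] yawY 1.0393 q [-0.438  0.61   0.121  1.966 -0.151  0.555  0.828] F [ 0.69 -0.42  1.82] M [-0.132  0.086  0.041] w 61.47 eff [-4.000e-02 -4.627e+01  1.920e+00 -1.185e+01 -1.100e-01 -1.400e-01
 -2.000e-02]
F along jaw -0.014766739347547297 perp -0.8039089348204141
```

Call:
drive_tool --pt "0 0 0 -0.04" --pt "0 0 0 -0.04" --pt "0 0 0 -0.04"

```text
clock: 7.0
ee_pos: [0.5076, 0.1634, 0.099]
eef_rot: [1.009, 2.962, 0.029]
contact_force: [0.4, 0.4, 1.9]
grip_width: 0.0612
```

```bash
python3 st.py
```

```text
7.0 pos [507.64 163.43  98.97] toolz [ 0.0171  0.0137 -0.9998] yawY 0.9141 q [-0.466  0.612  0.16   1.968 -0.188  0.555  0.737] F [0.36 0.35 1.86] M [-0.254  0.081  0.455] w 61.24 eff [  0.58 -46.27   2.25 -11.88  -0.43  -0.17  -0.17]
F along jaw 0.5015100410737975 perp -0.07253397889871388
```

Call:
drive_tool --pt "0 0 0 -0.05" --pt "0 0 0 -0.05" --pt "0 0 0 -0.05" --pt "0 0 0 -0.05" --pt "0 0 0 -0.05"

```text
clock: 7.62
ee_pos: [0.5075, 0.1632, 0.099]
eef_rot: [1.387, 2.802, 0.024]
contact_force: [-0.6, -0.0, 0.9]
grip_width: 0.061
```

```bash
python3 st.py
```

```text
7.62 pos [507.52 163.22  98.99] toolz [ 0.0201  0.0074 -0.9998] yawY 0.6516 q [-0.525  0.618  0.241  1.971 -0.264  0.56   0.547] F [-0.58 -0.04  0.93] M [-0.234  0.177  0.436] w 61.0 eff [  0.62 -46.18   3.14 -11.83  -0.41  -0.2   -0.11]
F along jaw -0.48543721694409525 perp 0.32261459043806284
```

Call:
drive_tool --pt "0 0 0 -0.04" --pt "0 0 0 -0.04" --pt "0 0 0 -0.04" --pt "0 0 0 -0.04" --pt "0 0 0 -0.04"

```text
clock: 8.25
ee_pos: [0.5074, 0.1631, 0.099]
eef_rot: [1.676, 2.638, 0.021]
contact_force: [-0.0, -0.9, 1.7]
grip_width: 0.0611
```

```bash
python3 st.py
```

```text
8.25 pos [507.36 163.09  98.96] toolz [ 0.021   0.0025 -0.9998] yawY 0.4388 q [-0.571  0.626  0.306  1.972 -0.326  0.569  0.393] F [-0.01 -0.88  1.65] M [-0.268  0.165  0.395] w 61.11 eff [  0.47 -46.     3.93 -11.82  -0.44  -0.26  -0.17]
F along jaw -0.3867219138672083 perp -0.7954742345850055
```

Call:
drive_tool --pt "0 0 0 -0.025" --pt "0 0 0 -0.025" --pt "0 0 0 -0.025"

```text
clock: 8.62
ee_pos: [0.5073, 0.1631, 0.099]
eef_rot: [1.781, 2.568, 0.02]
contact_force: [0.1, -1.3, 1.4]
grip_width: 0.0609
```

```bash
cat > mz.py <<'E'
from h import *
s=arm.read_state();m=[s["moment"][2]];e=[s["effort"][6]];M=R.from_rotvec(s["eef_rot"]).as_matrix()
for i in range(2):
    arm.capture("top");t=arm.read_state();m.append(t["moment"][2]);e.append(t["effort"][6])
print(round(t["clock"],2),"pos",(t["ee_pos"]*1e3).round(1),"yaw",round(np.arctan2(M[1,1],M[0,1]),4),"turned",round(1.0393-np.arctan2(M[1,1],M[0,1]),4),"Mz",np.round(m,3),"mean",round(np.mean(m),3),"F",t["contact_force"].round(1),"q",t["qpos"].round(2))
E
python3 mz.py
```

```text
8.72 pos [507.3 163.1  99. ] yaw 0.3582 turned 0.6811 Mz [0.41  0.441 0.373] mean 0.408 F [-0.2 -1.6  2.3] q [-0.59  0.63  0.33  1.97 -0.35  0.57  0.33]
```

Now small felt steps.

Call:
drive_tool --pt "0 0 0 -0.015" --pt "0 0 0 -0.015"

```text
clock: 8.98
ee_pos: [0.5073, 0.163, 0.099]
eef_rot: [1.82, 2.54, 0.019]
contact_force: [-0.5, -0.5, 2.6]
grip_width: 0.0615
```

```bash
python3 mz.py
```

```text
9.07 pos [507.3 163.1  99. ] yaw 0.3274 turned 0.7119 Mz [0.431 0.457 0.436] mean 0.441 F [-0.4 -1.4  2.9] q [-0.59  0.63  0.34  1.97 -0.36  0.58  0.31]
```

Call:
drive_tool --pt "0 0 0 -0.015" --pt "0 0 0 -0.015"

```text
clock: 9.32
ee_pos: [0.5072, 0.163, 0.099]
eef_rot: [1.859, 2.511, 0.019]
contact_force: [0.5, -0.7, 2.2]
grip_width: 0.0608
```

```bash
python3 mz.py
```

```text
9.43 pos [507.2 163.   99. ] yaw 0.2962 turned 0.7431 Mz [0.415 0.412 0.325] mean 0.384 F [-1.2 -1.   2.2] q [-0.6   0.63  0.35  1.97 -0.37  0.58  0.29]
```

Call:
drive_tool --pt "0 0 0 -0.015" --pt "0 0 0 -0.015"

```text
clock: 9.68
ee_pos: [0.5072, 0.163, 0.099]
eef_rot: [1.898, 2.481, 0.018]
contact_force: [-1.1, -0.7, 2.6]
grip_width: 0.061
```

```bash
python3 mz.py
```

```text
9.78 pos [507.2 163.   99. ] yaw 0.2649 turned 0.7744 Mz [0.401 0.415 0.358] mean 0.391 F [-1.4 -1.1  2.8] q [-0.61  0.63  0.36  1.97 -0.38  0.58  0.27]
```

Call:
drive_tool --pt "0 0 0 -0.015" --pt "0 0 0 -0.015"

```text
clock: 10.02
ee_pos: [0.5072, 0.163, 0.099]
eef_rot: [1.937, 2.451, 0.017]
contact_force: [-0.6, -0.9, 2.8]
grip_width: 0.0612
```

```bash
python3 mz.py
```

```text
10.12 pos [507.2 163.   99. ] yaw 0.2337 turned 0.8056 Mz [0.408 0.478 0.431] mean 0.439 F [-0.3 -1.1  2.6] q [-0.61  0.64  0.37  1.97 -0.38  0.58  0.24]
```

Call:
drive_tool --pt "0 0 0 -0.015" --pt "0 0 0 -0.015"

```text
clock: 10.38
ee_pos: [0.5072, 0.163, 0.099]
eef_rot: [1.974, 2.421, 0.017]
contact_force: [-1.3, -0.1, 2.8]
grip_width: 0.0609
```

```bash
python3 mz.py
```

```text
10.47 pos [507.1 163.   99. ] yaw 0.2024 turned 0.8369 Mz [0.42  0.452 0.414] mean 0.429 F [-0.5 -1.3  1.9] q [-0.62  0.64  0.38  1.97 -0.39  0.58  0.22]
```

Call:
drive_tool --pt "0 0 0 -0.015" --pt "0 0 0 -0.015"

```text
clock: 10.72
ee_pos: [0.5071, 0.163, 0.0989]
eef_rot: [2.012, 2.389, 0.016]
contact_force: [-1.1, -0.8, 2.2]
grip_width: 0.0612
```

```bash
python3 mz.py
```

```text
10.82 pos [507.1 163.   99. ] yaw 0.1711 turned 0.8682 Mz [0.459 0.383 0.414] mean 0.419 F [-1.2 -1.3  1.6] q [-0.63  0.64  0.39  1.97 -0.4   0.59  0.2 ]
```

Call:
drive_tool --pt "0 0 0 -0.015" --pt "0 0 0 -0.015"

```text
clock: 11.08
ee_pos: [0.5071, 0.163, 0.099]
eef_rot: [2.049, 2.357, 0.016]
contact_force: [-0.3, -0.6, 1.9]
grip_width: 0.0609
```

```bash
python3 mz.py
```

```text
11.18 pos [507.1 163.   99. ] yaw 0.1398 turned 0.8995 Mz [0.402 0.409 0.363] mean 0.392 F [-0.1 -1.2  2. ] q [-0.63  0.64  0.4   1.97 -0.41  0.59  0.18]
```

Call:
drive_tool --pt "0 0 0 -0.015" --pt "0 0 0 -0.015"

```text
clock: 11.42
ee_pos: [0.5071, 0.163, 0.099]
eef_rot: [2.085, 2.325, 0.016]
contact_force: [-0.1, -1.0, 2.5]
grip_width: 0.0613
```

```bash
python3 mz.py
```

```text
11.53 pos [507.1 163.   99. ] yaw 0.1087 turned 0.9306 Mz [0.48  0.458 0.415] mean 0.451 F [-0.3 -0.2  2.8] q [-0.64  0.64  0.41  1.97 -0.42  0.59  0.15]
```

Call:
drive_tool --pt "0 0 0 -0.012" --pt "0 0 0 -0.012"

```text
clock: 11.78
ee_pos: [0.5071, 0.163, 0.099]
eef_rot: [2.114, 2.299, 0.015]
contact_force: [-0.8, -0.5, 2.6]
grip_width: 0.061
```

```bash
python3 mz.py
```

```text
11.88 pos [507.1 163.   99. ] yaw 0.0837 turned 0.9556 Mz [0.371 0.429 0.396] mean 0.399 F [-1.3 -0.6  2.6] q [-0.65  0.64  0.42  1.97 -0.43  0.59  0.13]
```

Call:
drive_tool --pt "0 0 0 -0.015" --pt "0 0 0 -0.015"

```text
clock: 12.12
ee_pos: [0.507, 0.163, 0.099]
eef_rot: [2.149, 2.266, 0.014]
contact_force: [-0.6, -1.5, 3.2]
grip_width: 0.0612
```

```bash
python3 mz.py
```

```text
12.22 pos [507.1 163.   99. ] yaw 0.0529 turned 0.9864 Mz [0.553 0.581 0.505] mean 0.546 F [-0.9 -1.9  3.1] q [-0.65  0.65  0.42  1.97 -0.44  0.6   0.11]
```

Call:
drive_tool --pt "0 0 0 -0.007"

```text
clock: 12.35
ee_pos: [0.507, 0.163, 0.099]
eef_rot: [2.157, 2.259, 0.014]
contact_force: [-1.0, -1.5, 3.5]
grip_width: 0.0615
```

```bash
python3 mz.py; python3 st.py
```

```text
12.45 pos [507. 163.  99.] yaw 0.0464 turned 0.9929 Mz [0.624 0.606 0.547] mean 0.592 F [-0.1 -1.2  2.1] q [-0.65  0.65  0.43  1.97 -0.44  0.6   0.11]
12.45 pos [507.01 162.97  98.95] toolz [ 0.0197 -0.0063 -0.9998] yawY 0.0465 q [-0.653  0.647  0.427  1.971 -0.437  0.596  0.106] F [-0.1  -1.22  2.12] M [-0.333  0.288  0.547] w 61.18 eff [  0.18 -45.55   5.64 -11.83  -0.74  -0.37  -0.61]
F along jaw -0.15167434358188003 perp -1.2122499622430956
```

The stop is felt at about 0.97 rad: Mz rose from 0.42 to 0.55, then to 0.59. Releasing now.

Call:
drive_tool --pt "0 0 0 0" --pt "0 0 0 0" --pt "0 0 0 0" --pt "0 0 0 0" --fingers 1

```text
clock: 12.95
ee_pos: [0.5075, 0.1635, 0.0986]
eef_rot: [2.161, 2.254, 0.016]
contact_force: [-0.7, -1.0, 0.4]
grip_width: 0.0936
```

```bash
python3 st.py
```

```text
12.95 pos [507.54 163.51  98.57] toolz [ 0.0206 -0.0051 -0.9998] yawY 0.0422 q [-0.653  0.647  0.426  1.971 -0.44   0.595  0.104] F [-0.67 -0.98  0.37] M [-0.058  0.083 -0.041] w 93.57 eff [-1.000e-02 -4.663e+01  5.760e+00 -1.169e+01 -3.000e-02 -6.000e-02
 -0.000e+00]
F along jaw -0.7075751909701604 perp -0.9546187440267648
```

Call:
drive_tool --pt "0 0 12 0" --pt "0 0 20 0" --pt "0 0 20 0" --pt "0 0 20 0" --pt "0 0 20 0"

```text
clock: 13.58
ee_pos: [0.5069, 0.163, 0.1951]
eef_rot: [2.164, 2.253, 0.015]
contact_force: [1.2, -0.4, -0.5]
grip_width: 0.0939
```

Call:
drive_tool --pt "-3 -20 10 0" --pt "-10 -50 0 0" --pt "-10 -50 0 0" --pt "-10 -50 0 0" --pt "-8 -40 0 0"

```text
clock: 14.2
ee_pos: [0.4634, -0.0551, 0.2086]
eef_rot: [2.157, 2.254, 0.021]
contact_force: [0.5, 0.0, 0.1]
grip_width: 0.0941
```

```bash
python3 st.py
```

```text
14.2 pos [463.43 -55.06 208.56] toolz [ 0.0247 -0.0053 -0.9997] yawY 0.044 q [-0.349  0.397  0.554  2.039 -0.299  0.757  0.429] F [0.51 0.01 0.09] M [-0.031 -0.02  -0.019] w 94.05 eff [-3.640e+00 -3.546e+01  4.510e+00 -1.461e+01  1.000e-02  1.200e-01
 -7.300e-01]
F along jaw 0.5144209940719571 perp -0.011582649171009311
```

Call:
drive_tool --pt "-4 -30 -10 0" --pt "-4 -30 -10 0" --pt "-2 -25 -10 0" --pt "0 -6 0 0" --pt "0 0 0 0"

```text
clock: 14.82
ee_pos: [0.4467, -0.1572, 0.1796]
eef_rot: [2.172, 2.239, 0.018]
contact_force: [0.2, 0.5, -0.2]
grip_width: 0.0941
```

```bash
python3 st.py; cat > core.py <<'E'
from h import *
import sys
s=arm.read_state();p=arm.capture("wrist");save(p,sys.argv[1])
v,u=np.nonzero(p["depth"]>0);w=pts(p,np.c_[u,v],st=s)
far=w[:,2]<.008;print("table z",np.median(w[far,2]))
for m in arm.masks_of(p,"core_center")[:3]:
    v,u=np.nonzero(m["region"]);w=pts(p,np.c_[u,v],st=s);top=w[(w[:,2]>np.percentile(w[:,2],90)-.003)]
    c,r=cv2.minEnclosingCircle(top[:,:2].astype(np.float32))
    h=cv2.convexHull(top[:,:2].astype(np.float32));e=cv2.fitEllipse(h)
    print(round(m["conf"],2),m["pixel"],len(u),"z",np.median(top[:,2]),"enc",np.round(c,4),r,"ell",np.round(e[0],4),np.round(e[1],4),"tcp",s["ee_pos"].round(4))
E
python3 core.py w4
```

```text
14.82 pos [ 446.74 -157.16  179.59] toolz [ 0.0241 -0.0069 -0.9997] yawY 0.0301 q [-0.09   0.449  0.519  2.057 -0.348  0.693  0.682] F [ 0.21  0.48 -0.25] M [-0.013  0.086  0.016] w 94.06 eff [ 7.700e-01 -3.711e+01  5.020e+00 -1.386e+01  1.000e-02 -8.000e-02
  4.000e-02]
F along jaw 0.21952231470167777 perp 0.4782652624018381
table z -0.0012003760537818153
0.98 [316.6, 224.1] 1723 z 0.024659331420003705 enc [ 0.4465 -0.1305] 0.04504791274666786 ell [ 0.4483 -0.1313] [0.0466 0.0912] tcp [ 0.4467 -0.1572  0.1796]
```

View pics/w4.png

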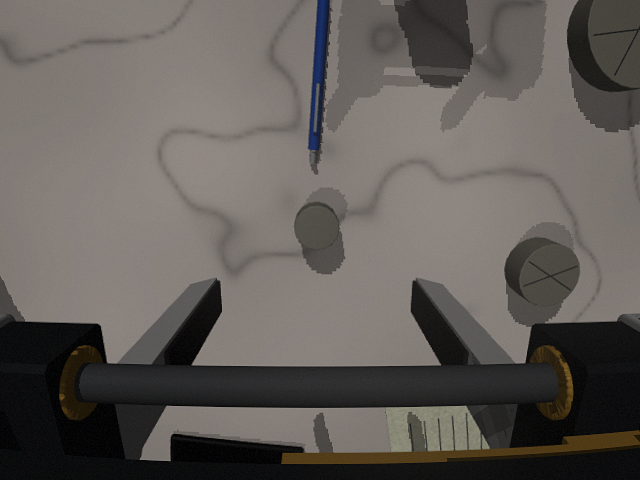

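The core is at (317,226), with the pen tip at (314,170) behind it and the puck at (541,270). The mask picked up stray pixels, so I'll filter them out.

```bash
sed -i 's|    v,u=np.nonzero(m\["region"\]);w=pts|    n,l,q,_=cv2.connectedComponentsWithStats(m["region"].astype(np.uint8));v,u=np.nonzero(l==1+np.argmax(q[1:,4]));w=pts|; s|top=w\[.*\]$|top=w[(w[:,2]>.0225)\&(w[:,2]<.03)];print("med",np.median(top,0),"pct",np.percentile(top,[1,99],axis=0).round(4).tolist())|' core.py; python3 core.py w5
```

```text
table z -0.0011999141807775004
med [ 0.45134109 -0.15447006  0.02465941] pct [[0.4332, -0.1732, 0.023], [0.4697, -0.1365, 0.0265]]
0.63 [315.9, 227.4] 1658 z 0.024659411232343498 enc [ 0.4514 -0.1551] 0.01992739923298359 ell [ 0.4514 -0.1549] [0.0388 0.0394] tcp [ 0.4471 -0.1562  0.1796]
```

Call:
drive_tool --pt "4 1 -15 0" --pt "0 0 -25 0" --pt "0 0 -25 0" --pt "0 0 -25 0" --pt "0 0 -15 0"

```text
clock: 15.65
ee_pos: [0.4541, -0.1503, 0.0692]
eef_rot: [2.159, 2.25, 0.022]
contact_force: [0.3, 0.2, -0.1]
grip_width: 0.0943
```

```bash
python3 st.py
```

```text
15.65 pos [ 454.07 -150.31   69.18] toolz [ 0.0266 -0.0057 -0.9996] yawY 0.0414 q [ 0.032  0.632  0.339  2.141 -0.513  0.417  0.82 ] F [ 0.33  0.22 -0.07] M [-0.123  0.085 -0.018] w 94.33 eff [ -0.73 -44.21   4.76  -8.46   0.13   0.28  -0.13]
F along jaw 0.33802478753882675 perp 0.20456286781555785
```

Call:
drive_tool --pt "-2.7 -4.5 -8 0" --pt "0 0 -8 0" --pt "0 0 -4 0" --pt "0 0 0 0"

```text
clock: 16.15
ee_pos: [0.4508, -0.154, 0.0464]
eef_rot: [2.159, 2.253, 0.021]
contact_force: [-0.0, 0.1, 0.2]
grip_width: 0.0938
```

```bash
python3 st.py
```

```text
16.15 pos [ 450.83 -153.98   46.42] toolz [ 0.0243 -0.0048 -0.9997] yawY 0.0429 q [ 0.075  0.671  0.29   2.155 -0.54   0.359  0.855] F [-0.01  0.14  0.23] M [-0.065  0.04   0.047] w 93.83 eff [ 7.000e-02 -4.412e+01  3.880e+00 -7.230e+00 -4.000e-02 -4.000e-02
  1.000e-02]
F along jaw -0.0054843282814354966 perp 0.14276942555769703
```

Call:
drive_tool --pt "0.5 -1 -7 0" --pt "0 0 -7 0" --pt "0 0 -6 0" --pt "0 0 0 0"

```text
clock: 16.65
ee_pos: [0.4522, -0.1551, 0.0257]
eef_rot: [2.157, 2.253, 0.022]
contact_force: [0.1, -0.1, 0.3]
grip_width: 0.0939
```

```bash
python3 st.py
```

```text
16.65 pos [ 452.15 -155.09   25.71] toolz [ 0.026  -0.0052 -0.9996] yawY 0.0432 q [ 0.107  0.709  0.247  2.16  -0.567  0.306  0.88 ] F [ 0.1  -0.09  0.28] M [-0.086  0.088 -0.032] w 93.94 eff [ 3.000e-02 -4.541e+01  3.570e+00 -6.310e+00 -5.000e-02 -7.000e-02
  2.000e-02]
F along jaw 0.09344790384456807 perp -0.09739956891196169
```

Call:
drive_tool --pt "-0.7 0 -6 0" --pt "0 0 -4 0" --pt "0 0 0 0"

```text
clock: 17.02
ee_pos: [0.4514, -0.1551, 0.015]
eef_rot: [2.157, 2.253, 0.022]
contact_force: [0.2, -0.3, -0.7]
grip_width: 0.0942
```

```bash
python3 st.py
```

```text
17.02 pos [ 451.41 -155.1    15.04] toolz [ 0.0261 -0.0053 -0.9996] yawY 0.0433 q [ 0.121  0.729  0.227  2.166 -0.587  0.278  0.899] F [ 0.2  -0.34 -0.75] M [-0.06   0.078  0.021] w 94.24 eff [ 3.000e-02 -4.593e+01  3.430e+00 -5.730e+00 -4.000e-02 -5.000e-02
  2.000e-02]
F along jaw 0.1849970627251069 perp -0.3491713694746675
```

```bash
python3 core.py w6
```

```text
table z -0.001232696714331044
med [ 0.45140517 -0.15416289  0.02470895] pct [[0.4332, -0.1733, 0.023], [0.4698, -0.1363, 0.0261]]
0.77 [313.3, 294.8] 6231 z 0.024708945166593915 enc [ 0.4518 -0.1554] 0.02037026174366474 ell [ 0.4515 -0.1553] [0.0394 0.0402] tcp [ 0.4514 -0.1551  0.015 ]
```

View pics/w6.png

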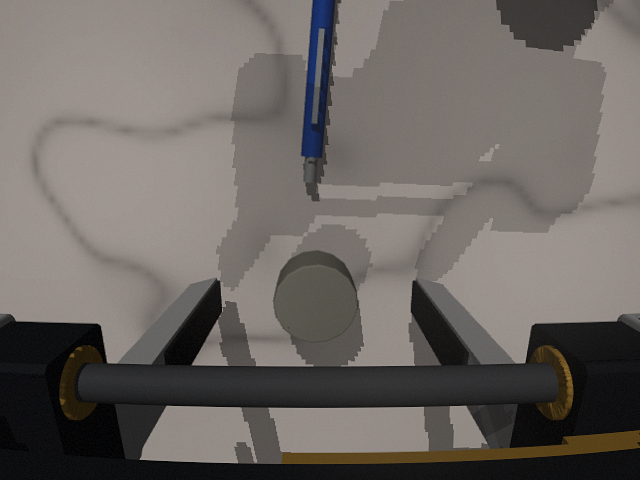

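The core (316,297) is centred between the fingers. Closing.

Call:
drive_tool --pt "0 0 0 0" --pt "0 0 0 0" --pt "0 0 0 0" --pt "0 0 0 0" --pt "0 0 0 0" --fingers -1

```text
clock: 17.75
ee_pos: [0.452, -0.1553, 0.0157]
eef_rot: [2.156, 2.252, 0.023]
contact_force: [-0.2, 0.1, -0.2]
grip_width: 0.0473
```

```bash
python3 st.py
```

```text
17.75 pos [ 451.96 -155.26   15.74] toolz [ 0.0274 -0.0058 -0.9996] yawY 0.0434 q [ 0.12   0.727  0.227  2.165 -0.586  0.278  0.899] F [-0.24  0.08 -0.21] M [-0.102  0.064 -0.029] w 47.31 eff [-0.00e+00 -4.61e+01  3.48e+00 -5.78e+00 -3.00e-02 -3.00e-02 -0.00e+00]
F along jaw -0.237824578282689 perp 0.08644860720329692
```

Call:
drive_tool --pt "-0.5 0 -1 0" --pt "0 0 0 0" --pt "0 0 0 0" --pt "0 0 0 0"

```text
clock: 18.25
ee_pos: [0.4517, -0.1553, 0.0151]
eef_rot: [2.156, 2.251, 0.024]
contact_force: [-0.7, 0.6, 1.0]
grip_width: 0.0393
```

```bash
python3 st.py
```

```text
18.25 pos [ 451.69 -155.29   15.07] toolz [ 0.0281 -0.0057 -0.9996] yawY 0.0434 q [ 0.122  0.728  0.225  2.167 -0.59   0.275  0.903] F [-0.7   0.63  0.99] M [-0.078  0.128  0.016] w 39.25 eff [ 4.000e-02 -4.543e+01  3.410e+00 -5.660e+00 -3.000e-02 -9.000e-02
 -0.000e+00]
F along jaw -0.6762099805589529 perp 0.6598447228229184
```

Call:
drive_tool --pt "0 0 6 0" --pt "0 0 12 0" --pt "0 0 25 0" --pt "0 0 25 0" --pt "0 0 25 0"

```text
clock: 18.88
ee_pos: [0.4497, -0.1547, 0.1113]
eef_rot: [2.16, 2.253, 0.021]
contact_force: [0.6, 0.5, -1.2]
grip_width: 0.0389
```

Call:
drive_tool --pt "0 5 25 0" --pt "4 20 25 0" --pt "8 40 15 0" --pt "9 50 0 0" --pt "9 50 0 0"

```text
clock: 19.5
ee_pos: [0.4803, 0.0101, 0.185]
eef_rot: [2.167, 2.236, 0.029]
contact_force: [-0.1, -0.2, -1.0]
grip_width: 0.0392
```

```bash
python3 st.py
```

```text
19.5 pos [480.34  10.15 184.98] toolz [ 0.0326 -0.0056 -0.9995] yawY 0.0316 q [-0.493  0.456  0.575  2.042 -0.369  0.71   0.343] F [-0.12 -0.23 -1.04] M [-0.064  0.054  0.037] w 39.21 eff [ 4.380e+00 -3.913e+01  5.140e+00 -1.315e+01 -1.000e-02  1.000e-02
  9.200e-01]
F along jaw -0.12660437444606748 perp -0.22960026614327134
```

Call:
drive_tool --pt "5 25 3 0" --pt "5 30 3 0" --pt "5 30 2 0" --pt "4 30 0 0" --pt "1 15 0 0"

```text
clock: 20.12
ee_pos: [0.499, 0.1482, 0.1968]
eef_rot: [2.161, 2.243, 0.033]
contact_force: [0.2, 0.5, -0.9]
grip_width: 0.0395
```

```bash
python3 st.py
```

```text
20.12 pos [499.03 148.25 196.78] toolz [ 0.0336 -0.003  -0.9994] yawY 0.0372 q [-0.755  0.498  0.591  1.927 -0.368  0.791  0.07 ] F [ 0.24  0.47 -0.91] M [-0.054  0.105  0.014] w 39.47 eff [  0.41 -41.01   5.7  -15.67  -0.14  -0.19   0.15]
F along jaw 0.25283134634861293 perp 0.4620324816491066
```

Call:
drive_tool --pt "4 8 -2 0" --pt "3 5 -2 0" --pt "0 0 0 0" --pt "0 0 0 0"

```text
clock: 20.62
ee_pos: [0.506, 0.1593, 0.1929]
eef_rot: [2.164, 2.24, 0.031]
contact_force: [0.2, 0.5, -0.2]
grip_width: 0.0394
```

```bash
python3 st.py; cat > look.py <<'E'
from h import *
import sys
s=arm.read_state();p=arm.capture("wrist");save(p,"w"+sys.argv[1])
q=arm.capture("side");cv2.imwrite(f"pics/s{sys.argv[1]}.png",cv2.resize(q["pixels"][200:350,220:400,::-1],None,fx=4,fy=4,interpolation=cv2.INTER_CUBIC))
v,u=np.nonzero(p["depth"]>0);w=pts(p,np.c_[u,v],st=s)
a=w[:,:2]-s["ee_pos"][:2];n=np.hypot(*a.T)<.06
for lo,hi in((.09,.112),(.133,.141)):
    x=w[n&(w[:,2]>lo)&(w[:,2]<hi)];
    if len(x)>10: c,r=cv2.minEnclosingCircle(x[:,:2].astype(np.float32));print(lo,len(x),np.round(c,4),round(r,4))
z=s["ee_pos"][2]
x=w[n&(w[:,2]>z+.003)&(w[:,2]<z+.016)&(np.hypot(*a.T)<.024)]
if len(x)>10:
    c,r=cv2.minEnclosingCircle(x[:,:2].astype(np.float32));A=np.c_[x[:,:2],np.ones(len(x))];print("core top?",len(x),np.round(c,4),round(r,4),"plane",np.linalg.lstsq(A,x[:,2],rcond=None)[0][:2],"z",np.median(x[:,2])-z,x.min(0),x.max(0))
E
python3 look.py 7
```

```text
20.62 pos [506.02 159.32 192.94] toolz [ 0.0331 -0.0046 -0.9994] yawY 0.0348 q [-0.763  0.518  0.586  1.905 -0.375  0.797  0.054] F [ 0.23  0.55 -0.18] M [-0.093  0.082  0.014] w 39.37 eff [ -0.23 -42.02   6.24 -15.68  -0.05  -0.13  -0.  ]
F along jaw 0.25316413325009224 perp 0.5385369556840943
0.09 1084 [0.507  0.1663] 0.0326
0.133 1636 [0.5073 0.164 ] 0.0279
core top? 5753 [0.5059 0.162 ] 0.0231 plane [ 0.00616662 -0.02581868] z 0.009608115345346918 [0.4835661  0.13973194 0.19598011] [0.52778481 0.17940042 0.20892248]
```

View pics/w7.png

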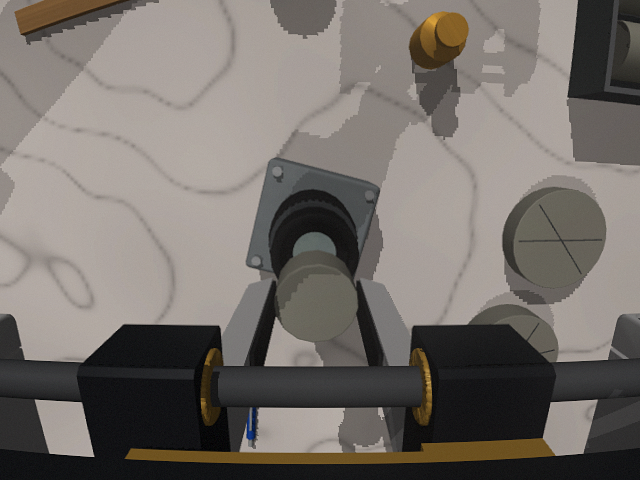

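View pics/s7.png

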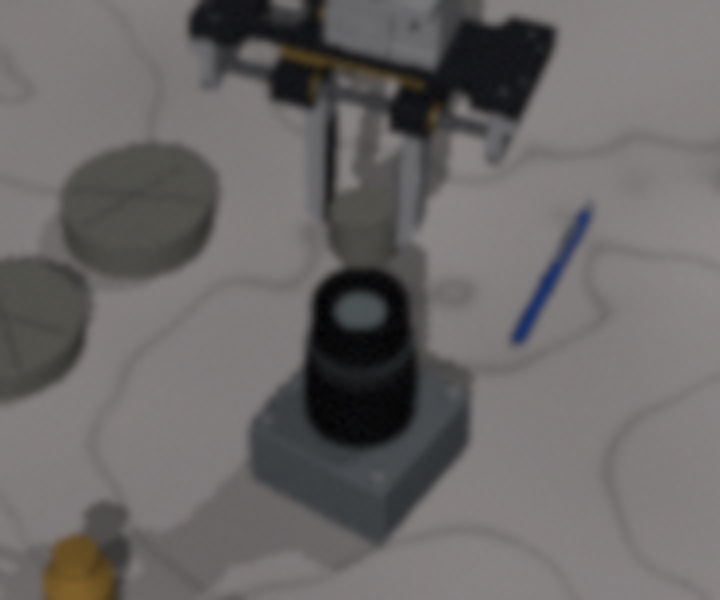

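The wrist view shows the core (317,297) held between the pads, with the collar (315,240) just behind it. The side view shows the core hanging above the viewer. Next I'll measure the tilt and offset of the held core.

```bash
cat > held.py <<'E'
from h import *
def run(p,s,zc=.139):
    M=R.from_rotvec(s["eef_rot"]).as_matrix();v,u=np.nonzero(p["depth"]>0);w=pts(p,np.c_[u,v],st=s)
    a=w-s["ee_pos"];t=a@M  # tool coords
    x=t[(np.hypot(t[:,0],t[:,1])<.024)&(t[:,2]<-.004)&(t[:,2]>-.018)]
    rng=np.random.default_rng(0);best=None
    for i in range(400):
        y=x[rng.choice(len(x),3,False)];n=np.cross(y[1]-y[0],y[2]-y[0]);l=np.linalg.norm(n)
        if l<1e-6: continue
        n/=l;
        if abs(n[2])<.95: continue
        k=abs((x-y[0])@n)<.0006
        if best is None or k.sum()>best.sum(): best=k
    y=x[best];c0=y.mean(0);n=np.linalg.svd(y-c0,full_matrices=False)[2][2];n*=np.sign(n[2])
    c,r=cv2.minEnclosingCircle(y[:,:2].astype(np.float32))
    print("core top in tool: n",n.round(4),"centre",np.round(c,4),"r",round(r,4),"z",c0[2].round(4),"pts",len(y))
    nw=M@n;cw=M@np.array([*c,-c0[0]*0+c0[2]])+s["ee_pos"];bw=cw+.026*nw
    print("world: down axis",nw.round(4),"top",cw.round(4),"bottom centre",bw.round(4),"TCP",s["ee_pos"].round(4))
    return bw
if __name__=="__main__":
    s=arm.read_state();p=arm.capture("wrist");run(p,s)
E
python3 held.py
```

```text
core top in tool: n [ 0.0047 -0.0196  0.9998] centre [ 0.0032 -0.    ] r 0.0229 z -0.0097 pts 3481
world: down axis [ 1.350e-02 -4.000e-04 -9.999e-01] top [0.5056 0.1627 0.2027] bottom centre [0.5059 0.1627 0.1767] TCP [0.506  0.1595 0.193 ]
```

```bash
cat >> held.py <<'E'
    M=R.from_rotvec(s["eef_rot"]).as_matrix();v,u=np.nonzero(p["depth"]>0);w=pts(p,np.c_[u,v],st=s)
    t=(w-s["ee_pos"])@M
    for a in(-.010,-.005,0,.005,.010):
        y=t[(abs(t[:,1]-a)<.001)&(abs(t[:,2]+.0097)<.0012)&(abs(t[:,0])<.04)];x=np.sort(y[:,0]);h=np.sqrt(.02**2-a*a)
        print(a,len(x),"x",x[[0,3,-4,-1]].round(4),"expected half",h.round(4))
    # collar
    y=w[(np.hypot(w[:,0]-.507,w[:,1]-.164)<.036)&(abs(w[:,2]-.1376)<.0012)];print("collar y max",y[:,1].max(),"x",y[:,0].min(),y[:,0].max(),len(y))
E
python3 held.py
```

```text
core top in tool: n [ 0.0042 -0.0255  0.9997] centre [ 0.0024 -0.0002] r 0.0225 z -0.0096 pts 3577
world: down axis [ 7.6e-03 -9.0e-04 -1.0e+00] top [0.5054 0.1623 0.2025] bottom centre [0.5056 0.1622 0.1766] TCP [0.506  0.1598 0.193 ]
-0.01 260 x [-0.0172 -0.0162  0.0163  0.0169] expected half 0.0173
-0.005 296 x [-0.0187 -0.0184  0.0188  0.0191] expected half 0.0194
0 300 x [-0.0194 -0.0192  0.0191  0.0198] expected half 0.02
0.005 316 x [-0.0188 -0.0183  0.0186  0.0188] expected half 0.0194
0.01 274 x [-0.0173 -0.0165  0.0167  0.0174] expected half 0.0173
collar y max 0.19160753133508013 x 0.4798228664721166 0.5348663815830952 1340
```

The core is centred in the tool and nearly upright (tilt about 0.01 rad). The target TCP is (507.2, 163.7), with the core seated at TCP z of about 144.

Call:
drive_tool --pt "1.2 3.9 -5 0" --pt "0 0 -8 0" --pt "0 0 -8 0" --pt "0 0 -6 0" --pt "0 0 0 0"

```text
clock: 21.45
ee_pos: [0.5067, 0.164, 0.1635]
eef_rot: [2.164, 2.241, 0.03]
contact_force: [-0.7, -0.1, 0.4]
grip_width: 0.039
```

```bash
python3 st.py; python3 held.py
```

```text
21.45 pos [506.72 163.95 163.51] toolz [ 0.032  -0.0045 -0.9995] yawY 0.0354 q [-0.746  0.56   0.555  1.93  -0.411  0.734  0.078] F [-0.67 -0.14  0.39] M [-0.061  0.051  0.05 ] w 39.0 eff [-0.000e+00 -4.337e+01  6.390e+00 -1.435e+01 -5.000e-02 -1.600e-01
  2.000e-02]
F along jaw -0.6744226290474065 perp -0.11311898636826882
core top in tool: n [ 0.0081 -0.0294  0.9995] centre [0.0018 0.0003] r 0.0223 z -0.0097 pts 3465
world: down axis [ 0.0024  0.0025 -1.    ] top [0.5066 0.1658 0.1732] bottom centre [0.5067 0.1659 0.1472] TCP [0.5067 0.164  0.1635]
-0.01 276 x [-0.0171 -0.0161  0.0162  0.0168] expected half 0.0173
-0.005 296 x [-0.0183 -0.0177  0.0187  0.0191] expected half 0.0194
0 304 x [-0.0197 -0.0189  0.0195  0.02  ] expected half 0.02
0.005 322 x [-0.0189 -0.0185  0.0188  0.0191] expected half 0.0194
0.01 270 x [-0.0171 -0.0164  0.017   0.0179] expected half 0.0173
collar y max 0.19137353685864666 x 0.4795966558713095 0.5345240456931534 1375
```

Call:
drive_tool --pt "0.4 -0.4 -3 0" --pt "0 0 -3 0" --pt "0 0 -2 0" --pt "0 0 0 0"

```text
clock: 22.0
ee_pos: [0.5078, 0.1636, 0.1557]
eef_rot: [2.163, 2.241, 0.032]
contact_force: [1.4, -0.2, -0.4]
grip_width: 0.0392
```

```bash
python3 st.py
```

```text
22.0 pos [507.82 163.56 155.72] toolz [ 0.0336 -0.004  -0.9994] yawY 0.0354 q [-0.737  0.571  0.545  1.937 -0.421  0.715  0.087] F [ 1.43 -0.16 -0.4 ] M [-0.054  0.084  0.033] w 39.18 eff [ 1.000e-02 -4.394e+01  6.460e+00 -1.411e+01 -4.000e-02 -1.400e-01
  0.000e+00]
F along jaw 1.4260363360875816 perp -0.2062314477488501
```

Call:
drive_tool --pt "-0.7 0 -1.5 0" --pt "0 0 -1.5 0" --pt "0 0 0 0"

```text
clock: 22.38
ee_pos: [0.5071, 0.1636, 0.1526]
eef_rot: [2.163, 2.241, 0.032]
contact_force: [0.3, -0.3, -0.6]
grip_width: 0.039
```

```bash
python3 st.py
```

```text
22.38 pos [507.13 163.6  152.64] toolz [ 0.0338 -0.0039 -0.9994] yawY 0.0353 q [-0.735  0.574  0.542  1.942 -0.425  0.707  0.09 ] F [ 0.32 -0.32 -0.61] M [-0.111  0.055  0.019] w 39.0 eff [ 0.000e+00 -4.405e+01  6.450e+00 -1.398e+01 -4.000e-02 -1.400e-01
  0.000e+00]
F along jaw 0.31303426543683277 perp -0.3334840389741491
```

Below the expected rim height (154) with no contact force, so the core appears to be entering. Continuing slowly.

Call:
drive_tool --pt "0 0 -1.5 0" --pt "0 0 -1.5 0" --pt "0 0 0 0"

```text
clock: 22.75
ee_pos: [0.5072, 0.1637, 0.1495]
eef_rot: [2.163, 2.241, 0.032]
contact_force: [0.0, 0.1, -0.9]
grip_width: 0.039
```

```bash
python3 st.py
```

```text
22.75 pos [507.2  163.67 149.47] toolz [ 0.0339 -0.0038 -0.9994] yawY 0.0355 q [-0.733  0.579  0.538  1.945 -0.429  0.699  0.094] F [ 0.01  0.15 -0.9 ] M [-0.1    0.126 -0.029] w 38.99 eff [ 0.000e+00 -4.420e+01  6.450e+00 -1.385e+01 -4.000e-02 -1.400e-01
  0.000e+00]
F along jaw 0.010223731601836705 perp 0.14618691165872055
```

Call:
drive_tool --pt "0 0 -1.5 0" --pt "0 0 -1.5 0" --pt "0 0 0 0"

```text
clock: 23.12
ee_pos: [0.5072, 0.1637, 0.1462]
eef_rot: [2.163, 2.241, 0.032]
contact_force: [0.1, 0.3, -1.5]
grip_width: 0.0392
```

```bash
python3 st.py
```

```text
23.12 pos [507.17 163.66 146.23] toolz [ 0.0339 -0.0038 -0.9994] yawY 0.0355 q [-0.73   0.583  0.534  1.948 -0.433  0.692  0.097] F [ 0.08  0.34 -1.54] M [-0.028  0.072 -0.058] w 39.2 eff [ 0.000e+00 -4.434e+01  6.450e+00 -1.372e+01 -4.000e-02 -1.400e-01
  0.000e+00]
F along jaw 0.0957245262541687 perp 0.3327560736062108
```

Call:
drive_tool --pt "0 0 -1 0" --pt "0 0 0 0"

```text
clock: 23.38
ee_pos: [0.5072, 0.1637, 0.1452]
eef_rot: [2.163, 2.241, 0.032]
contact_force: [-0.6, -0.7, -1.0]
grip_width: 0.0391
```

```bash
python3 st.py
```

```text
23.38 pos [507.22 163.66 145.19] toolz [ 0.034  -0.0038 -0.9994] yawY 0.0354 q [-0.729  0.584  0.533  1.948 -0.434  0.69   0.098] F [-0.61 -0.71 -0.98] M [-0.06   0.147 -0.034] w 39.07 eff [ 1.000e-02 -4.441e+01  6.460e+00 -1.368e+01 -4.000e-02 -1.400e-01
  0.000e+00]
F along jaw -0.6342632600597182 perp -0.6866821195111219
```

Call:
drive_tool --pt "0 0 -0.8 0" --pt "0 0 0 0"

```text
clock: 23.62
ee_pos: [0.5072, 0.1637, 0.1444]
eef_rot: [2.163, 2.241, 0.032]
contact_force: [-1.0, -0.4, -1.2]
grip_width: 0.039
```

```bash
python3 st.py
```

```text
23.62 pos [507.25 163.66 144.35] toolz [ 0.034  -0.0038 -0.9994] yawY 0.0355 q [-0.728  0.586  0.532  1.949 -0.435  0.688  0.099] F [-0.98 -0.44 -1.18] M [-0.083  0.118 -0.025] w 38.99 eff [ 1.000e-02 -4.445e+01  6.460e+00 -1.365e+01 -4.000e-02 -1.400e-01
  0.000e+00]
F along jaw -0.9934550728677608 perp -0.4039283723506781
```

Call:
drive_tool --pt "0 0 -0.7 0" --pt "0 0 0 0"

```text
clock: 23.88
ee_pos: [0.5074, 0.1637, 0.1443]
eef_rot: [2.163, 2.241, 0.033]
contact_force: [-0.1, -0.2, -1.2]
grip_width: 0.0391
```

```bash
python3 st.py
```

```text
23.88 pos [507.38 163.7  144.26] toolz [ 0.0343 -0.0032 -0.9994] yawY 0.0354 q [-0.727  0.586  0.531  1.949 -0.436  0.687  0.1  ] F [-0.1  -0.2  -1.18] M [-0.082  0.09  -0.029] w 39.07 eff [-1.000e-02 -4.448e+01  6.460e+00 -1.375e+01 -5.000e-02 -1.600e-01
 -0.000e+00]
F along jaw -0.10406117617189524 perp -0.19305195713841983
```

Call:
drive_tool --pt "-0.1 0 -0.8 0" --pt "0 0 0 0"

```text
clock: 24.12
ee_pos: [0.5074, 0.1637, 0.1442]
eef_rot: [2.163, 2.241, 0.035]
contact_force: [0.1, -0.1, -0.9]
grip_width: 0.0393
```

```bash
python3 st.py
```

```text
24.12 pos [507.45 163.74 144.23] toolz [ 0.0346 -0.0025 -0.9994] yawY 0.0353 q [-0.726  0.585  0.53   1.95  -0.437  0.686  0.101] F [ 0.13 -0.1  -0.86] M [-0.051  0.115  0.029] w 39.3 eff [-1.000e-02 -4.435e+01  6.420e+00 -1.384e+01 -8.000e-02 -2.400e-01
 -0.000e+00]
F along jaw 0.12387165615356455 perp -0.1002690154953303
```

Call:
drive_tool --pt "-0.2 0 -1.2 0" --pt "0 0 -0.5 0"

```text
clock: 24.38
ee_pos: [0.5075, 0.1638, 0.1441]
eef_rot: [2.164, 2.241, 0.037]
contact_force: [-1.3, -0.4, 6.3]
grip_width: 0.039
```

```bash
python3 st.py; python3 look.py 8
```

```text
24.38 pos [507.53 163.76 144.13] toolz [ 0.0352 -0.0011 -0.9994] yawY 0.035 q [-0.725  0.585  0.529  1.951 -0.438  0.685  0.102] F [-1.29 -0.39  6.3 ] M [-0.185  0.617  0.022] w 39.0 eff [ 1.100e-01 -4.173e+01  6.000e+00 -1.353e+01 -1.800e-01 -9.000e-01
 -1.000e-02]
F along jaw -1.2983999527363634 perp -0.3427328101864249
0.09 1686 [0.5067 0.1664] 0.0324
0.133 2077 [0.5073 0.164 ] 0.028
core top? 5762 [0.5074 0.1666] 0.0231 plane [ 0.00754728 -0.02776704] z 0.009643469235615654 [0.4850782  0.14368477 0.14719678] [0.52923279 0.18383956 0.16005382]
```

View pics/w8.png

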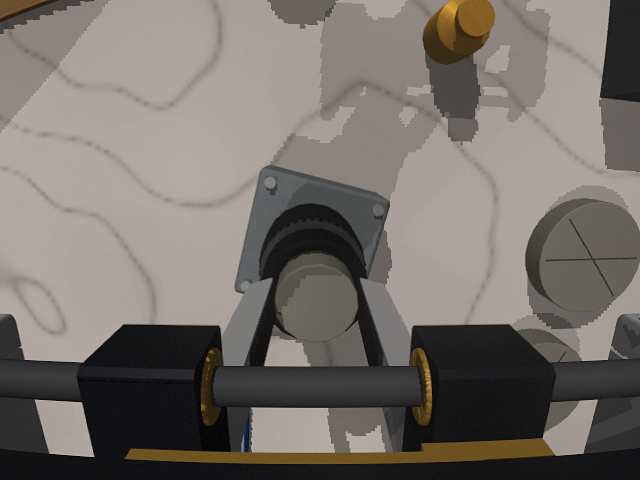

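View pics/s8.png

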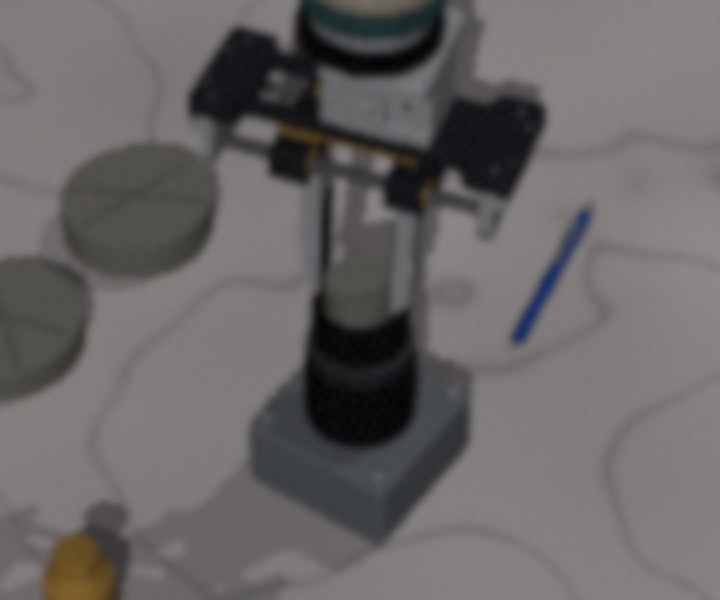

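The side view shows the core sunk into the collar with the finger tips above the rim. Downward travel stopped at TCP z = 144.1 with 6 N, as expected for the floor. I'll relax and open.

Call:
drive_tool --pt "0 0 0.2 0" --pt "0 0 0 0"

```text
clock: 24.72
ee_pos: [0.5076, 0.1638, 0.1442]
eef_rot: [2.164, 2.241, 0.037]
contact_force: [-1.3, 0.0, 1.0]
grip_width: 0.0391
```

Call:
drive_tool --pt "0 0 0 0" --pt "0 0 0 0" --pt "0 0 0 0" --fingers 0.2

```text
clock: 25.1
ee_pos: [0.5078, 0.1639, 0.1438]
eef_rot: [2.163, 2.241, 0.037]
contact_force: [0.5, -1.1, 0.1]
grip_width: 0.0561
```

```bash
python3 st.py; python3 look.py 9
```

```text
25.1 pos [507.75 163.85 143.78] toolz [ 0.0356 -0.0015 -0.9994] yawY 0.0353 q [-0.725  0.586  0.529  1.95  -0.438  0.684  0.102] F [ 0.51 -1.11  0.06] M [-0.013  0.091  0.021] w 56.14 eff [-0.000e+00 -4.413e+01  6.350e+00 -1.345e+01 -4.000e-02 -1.300e-01
 -0.000e+00]
F along jaw 0.4739599419302624 perp -1.1276717362333855
0.09 1706 [0.5065 0.1696] 0.0322
0.133 2900 [0.5073 0.1636] 0.0282
core top? 5495 [0.5079 0.1639] 0.0202 plane [ 0.00382184 -0.02901722] z 0.009905033616917275 [0.48818695 0.14401043 0.14680073] [0.52801386 0.18396204 0.15592914]
```

View pics/w9.png

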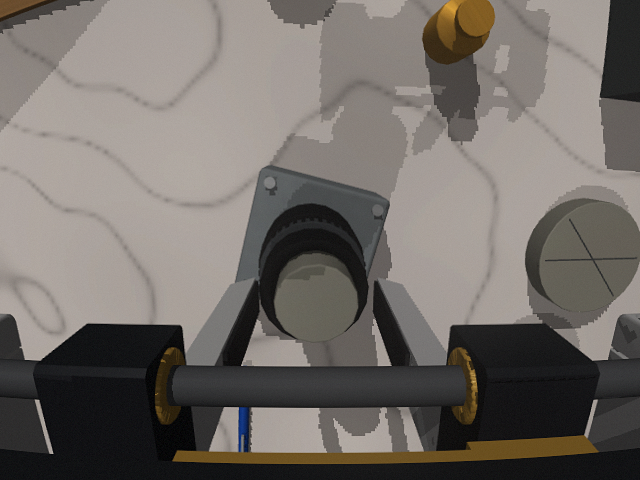

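The core sits in the recess with its top centred at (507.9, 163.9) and the fingers clear. Retreating straight up.

Call:
drive_tool --pt "0 0 6 0" --pt "0 0 10 0" --pt "0 0 15 0" --pt "0 0 20 0" --pt "0 0 20 0"

```text
clock: 25.82
ee_pos: [0.5074, 0.1634, 0.219]
eef_rot: [2.164, 2.24, 0.036]
contact_force: [0.8, 0.4, 0.1]
grip_width: 0.0564
```

Call:
drive_tool --pt "0 -10 10 0" --pt "0 -15 0 0" --pt "0 0 0 0" --pt "0 0 0 0" --pt "0 0 0 0"

```text
clock: 26.45
ee_pos: [0.5075, 0.1359, 0.2307]
eef_rot: [2.165, 2.238, 0.038]
contact_force: [0.3, 0.3, 0.3]
grip_width: 0.0566
```

```bash
python3 st.py; python3 - <<'E'
from h import *
s=arm.read_state();p=arm.capture("wrist");save(p,"w10");q=arm.capture("side");cv2.imwrite("pics/s10.png",cv2.resize(q["pixels"][200:350,220:400,::-1],None,fx=4,fy=4,interpolation=cv2.INTER_CUBIC))
q=arm.capture("top");save(q,"t10")
v,u=np.nonzero(p["depth"]>0);w=pts(p,np.c_[u,v],st=s)
n=np.hypot(w[:,0]-.507,w[:,1]-.1637)<.034
x=w[n&(w[:,2]>.151)];c,r=cv2.minEnclosingCircle(x[:,:2].astype(np.float32));k=np.hypot(*(x[:,:2]-c).T)<.017
A=np.c_[x[k][:,:2],np.ones(k.sum())];print("core top",c,r,np.median(x[k][:,2]),"slope",np.linalg.lstsq(A,x[k][:,2],rcond=None)[0][:2])
x=w[n&(abs(w[:,2]-.138)<.002)];print("collar",np.median(x,0),cv2.minEnclosingCircle(x[:,:2].astype(np.float32)))
t=w[(w[:,2]<.006)];print("table",np.median(t[:,2]),"slope",np.linalg.lstsq(np.c_[t[:,:2],np.ones(len(t))],t[:,2],rcond=None)[0][:2])
for nme in("puck","pen","disc_a","weight"):
  for m in arm.masks_of(q,nme)[:2]:
    v,u=np.nonzero(m["region"]);w=pts(q,np.c_[u,v]);print(nme,round(m["conf"],2),m["pixel"],np.median(w,0).round(3))
E
```

```text
26.45 pos [507.49 135.85 230.69] toolz [ 0.0366 -0.0013 -0.9993] yawY 0.0332 q [-0.75   0.461  0.621  1.877 -0.334  0.872  0.063] F [0.26 0.33 0.32] M [-0.047  0.103  0.012] w 56.62 eff [ 1.700e-01 -3.972e+01  6.050e+00 -1.673e+01 -2.000e-02 -1.300e-01
 -0.000e+00]
F along jaw 0.2755630656609079 perp 0.3177153160857669
core top (0.5069870352745056, 0.16379421949386597) 0.034087978303432465 0.3444371504615467 slope [ 0.22874866 -5.41144653]
collar [0.5050556  0.16914635 0.13761755] ((0.5072040557861328, 0.16341295838356018), 0.027793334797024727)
table -0.0012030657075091378 slope [-0.00051619 -0.00014902]
puck 0.74 [403.6, 198.7] [ 0.671 -0.193  0.029]
pen 0.63 [339.6, 288.8] [ 0.45  -0.024  0.008]
disc_a 0.81 [268.0, 171.5] [0.751 0.15  0.023]
disc_a 0.77 [317.3, 178.8] [0.72  0.026 0.03 ]
weight 0.61 [201.3, 227.7] [0.609 0.318 0.039]
```

View pics/w10.png

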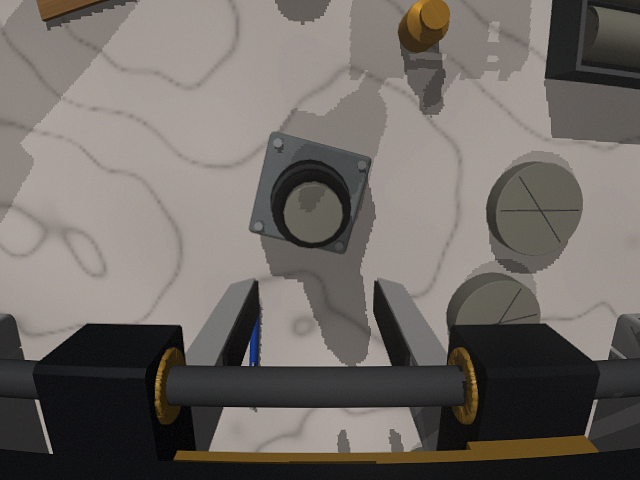

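View pics/s10.png

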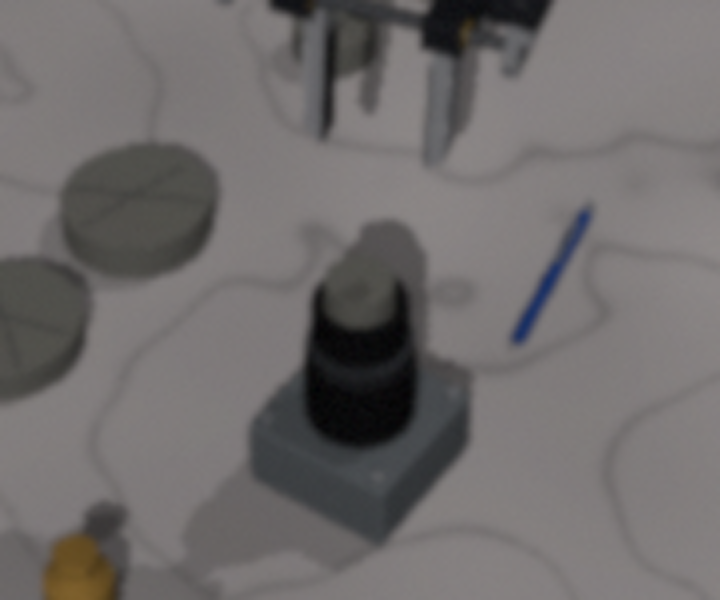

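```bash
python3 - <<'E'
from h import *
s=arm.read_state();p=arm.capture("wrist")
v,u=np.nonzero(p["depth"]>0);w=pts(p,np.c_[u,v],st=s)
x=w[(np.hypot(w[:,0]-.507,w[:,1]-.1637)<.03)&(abs(w[:,2]-.154)<.003)];c,r=cv2.minEnclosingCircle(x[:,:2].astype(np.float32));k=np.hypot(*(x[:,:2]-c).T)<.017
A=np.c_[x[k][:,:2],np.ones(k.sum())];print("core top",c,r,np.median(x[k][:,2]),"slope",np.linalg.lstsq(A,x[k][:,2],rcond=None)[0][:2],x[k][:,2].std())
print(s["contact_force"],s["qvel"].round(3))
arm.hand_in()
E
```

```text
core top (0.5078497529029846, 0.16371376812458038) 0.01997893862426281 0.1537108501955532 slope [ 4.25128847e-05 -1.88868885e-03] 0.0006737939302068829
[ 1.06829633  0.28541722 -0.18995282] [-0.001 -0.005  0.001 -0.002  0.002  0.001 -0.001]
the job is handed in; nothing more can be done
```

I turned the iris ring clockwise to its stop and set the small core slice in the viewer's recess. I handed the job in at about 26.6 s of the 72 s.

- **Iris ring:** I turned it about 0.99 rad. The moment stayed near 0.42 N m, then rose to 0.55 and 0.59 N m over the last two small steps. That is below the 0.7 N m forcing limit. I then opened the fingers and left the ring there. I did not re-measure its position after letting go.
- **Core slice:** I lowered it until it met the recess floor with about 6 N, eased off and released it.
    - **Height:** its top is 16.1 mm above the collar's top, where 16 mm is expected when fully home.
    - **Upright and centred:** it stands level within 0.002 rad and about 0.7 mm off the viewer's axis, inside the 1.7 mm clearance.
- **Contact with the fixed parts:** I saw no sign of touching the fixed ring or the collar. The fingertips stayed about 5 mm above each by the robot's own readings, but no sensor confirms it directly.
- **Other objects:** a last look at the puck, pen, discs and weight found them where they were at the start. I did not re-measure the phone, rule or jar, though the arm never worked near them after the first move.

Two checks were slightly off:
- **Wrist camera:** its heights read about 1.3 mm low throughout.
- **Tool tilt:** the tool drifted to about 0.035 rad by the end, but the core still settled flat.

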